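# File a test tile in the bay that is really free

## Robot

A 6-joint arm with a two-finger parallel gripper is mounted at the origin on the work surface. World frame = base frame: x ahead of the robot, y to its left, z up, the work surface at z = 0. Lengths are in m, angles in rad, forces in N, time in s.
With the tool pointing down it reaches from about 0.35 to 0.975 m from the base axis. Payload 4.9 kg.
Tool frame: the origin (TCP) lies between the finger pads; the fingertips stand 22 mm ahead of it and the grasp point (between the pads) lies 3 mm ahead of it (manip.tips_ahead is the distance from the TCP to the fingertips, in m); z points along the fingers, x is the direction in which the jaws open and shut, and the axes are right-handed (so a half turn about z gives the same grasp; the last joint's range is limited). The gripper opens to 85 mm and grips with 20 to 120 N. Pads are 22 mm wide; open, the fingers measure 114 mm over their backs; the gripper's body (76 mm by 85 mm) begins 54 mm behind the grasp point. The pads swing forward as they close: fully open they stand 13 mm farther back than shut.
Start: joints at [-1.269, 0.053, 1.613, -0, 1.476, -0.119], TCP at [0.255, -0.57, 0.253] pointing down, gripper open.
Joint ranges: [-3.01, 3.01], [-1.01, 2.22], [0.06, 2.58], [-1.02, 4.17], [0.09, 2.62], [-3.14, 3.14]. Speed limits (rad/s): [2.57, 2.57, 3.14, 3.14, 3.14, 3.14].

## Interface

Orientations are given as a unit quaternion [w, x, y, z].
In Python, from plant import manip gives the robot as it stands.
- The arm moves only by the shell command python3 -m crank 'ROWS'. ROWS is JSON, a list of rows, each an object of numbers: "tx", "ty", "tz": the shift along the tool's x, y, z in cm; "wx", "wy", "wz": the turn, a rotation vector about the tool's x, y, z in degrees; "jaw": the opening, from -1 (shut) to 1 (fully open), so that 0 is half open. In form: [{"tx": .., "ty": .., "tz": .., "wx": .., "wy": .., "wz": .., "jaw": ..}, ...]. A call has 1 to 8 rows; each row is the pose to reach, as a shift and turn from the pose commanded when the call began, along the tool's axes at that moment; what a row does not reach only later rows make up. A row lasts 1/12 s, in which the tool goes at most 41.7 mm and 7.16 degrees, less where a joint would pass 70% of its speed; a pose out of reach is approached as far as the arm can. A call with a gripper value outside its range is refused whole. The fingers move at their own pace and stop on an object; the grip force is fixed at half the most. Time passes only in rows, so rows that repeat a pose let the fingers close. It gives the time, the measured TCP pose, the force and the opening at its end, in the units of the state.
- manip.state(): the state, without advancing time (a new reading comes with each control period).
- manip.grab_frame(name): name is "scene" or "top" or "wrist"; returns the picture (384x512x3 uint8, blue, green, red); there is no depth.
- manip.camera_model(name): a dict with "camera_matrix" (3x3 intrinsics, pixels), "rvec" (rotation vector, rad) and "tvec" (3), from world to camera coordinates, as OpenCV has them. Camera axes: x right, y down, z forward; pixel columns grow to the right and rows downward; lengths in m; the calibration is good to about 2 mm. A picture is of the moment at which its call begins: read the wrist's pose just before it. camera_model takes no time and is no camera call; for the wrist camera it gives the pose at the moment of the call.
- manip.job_done(): hands the job in, once; it reports no verdict.
Trained networks look in the newest picture that a camera, given by its name, has taken for a name from the list of things; names that differ only in an ending like _2 or _b are one class to them, and where a whole thing is asked for, a point or a joint stands for the part that bears it (a point fixed in the world has none). Each returns a list of dicts, best first, with "p" (0 to 1); they miss things now and then, are a little off and sometimes report something else, mostly with a low value. They report only what shows in the picture. A call takes as long as a camera call. They do not tell look-alikes from the thing itself.
- manip.search_frame(camera, name): "rect" ([left, top, width, height] in pixels, round what is visible of it).
- manip.silhouettes(camera, name): "region" (384x512 bool, what is visible of it) and "rect" ([left, top, width, height] in pixels, round what is visible of it).
- manip.tip_of(camera, name): "centre" ([column, row] in pixels: a listed point, or the origin of a listed thing).
The state is a dict: "time": time; "joint_pos": joint angles; "joint_vel": joint speeds; "joint_efforts": joint torques, N m; "tool_pos": TCP position; "tool_rot": TCP orientation; "contact_force": force on the tool from outside, world axes, zero at the start; "ft_torque": the same for the moment, N m; "gripper_width": opening from 0.0 (shut) to 1.0 (fully open).
Only numpy, scipy, OpenCV 4.12 (cv2) and the standard library are available. Lean on these libraries where they do the work, as an engineer would, in place of code of your own. Each camera call takes 0.05 s, during which the arm holds its last target. There are 200 camera calls.

## Task

Slide the loose blue test tile fully home into a free bay of the plywood sample case, plain end first, so that its dark banded end is left sticking out, and let go of it. One bay visibly holds a filed tile already, and one of the two that look empty has a broken stub stuck at its back, out of sight: if the tile stops clearly short, draw it out and use the other bay. Leave the filed tile, the jar and the bowl where they are.

Things in the scene. Friction and masses are not known exactly. Their poses are not given: they have to be found in the camera images.
- sample: The loose blue ceramic test tile, 120 x 50 x 10 mm, about 130 g, lying flat on the wooden board. Origin: centre of its underside; x runs along its length towards the plain end, z up. The 30 mm at its -x end is a dark brown band.
- sample_tip (a point): Centre of the lower edge of the tile's plain end (60 mm along +x from the tile's origin).
- sample_band (a point): Centre of the lower edge of the tile's dark banded end (60 mm along -x from the tile's origin).
- case: Plywood sample case, fixed, 92 deep (x), 262 wide (y), 32 mm high. Origin: centre of its underside; x points from its open front to its closed back. Three covered bays 90 mm apart, a white strip on the roof over each. Each bay: 54 wide, 16 high, 84 mm deep, floor 10 mm above the table. A tile that is home sticks out 36 mm; the hidden fixed stub in one bay stops it 32 mm short of home.
- bay0 (a point): Centre of the lower edge of the mouth of the bay at the case's +y end, on the bay floor; axes as the case: x points into the bay.
- bay1 (a point): The same point of the middle bay.
- bay2 (a point): The same point of the bay at the case's -y end.
- filed: A red-brown tile of the same size and shape as the blue one, already home in one of the bays (any of the three), its dark band sticking out 36 mm. Loose; leave it alone. Origin: centre of its underside, about 23 mm in front of the case's origin.
- board: Wooden board fixed to the table, 190 x 170 x 12 mm, under the blue tile. Origin: centre of its underside.
- jar: Closed jar, 64 mm across, 85 mm high, left of the case. Origin: centre of its underside. Bystander.
- bowl: Red-brown bowl, 120 mm across, 55 mm high, right of the case. Origin: centre of its underside. Bystander.
Things that resemble listed ones, but are neither listed nor needed, are in the scene too. Leave any green or yellow look-alike of the sample alone.

How it is judged:
At the end, for the whole second after the job is handed in: The blue tile lies still, let go, in one bay of the case, its plain end within 4 mm of the bay's back wall (80 to 84 mm past the mouth) and the banded end outside, sticking out about 36 mm; the filed tile is within 10 mm, and jar and bowl within 30 mm, of where they began (((x of sample_tip in the frame of bay0 between 0.08 and 0.09 m and y of sample_tip in the frame of bay0 between -0.005 and 0.005 m and z of sample_tip in the frame of bay0 between -0.005 and 0.007 m and y of sample_band in the frame of bay0 between -0.006 and 0.006 m and x of sample_band in the frame of bay0 between -0.042 and -0.028 m) or (x of sample_tip in the frame of bay1 between 0.08 and 0.09 m and y of sample_tip in the frame of bay1 between -0.005 and 0.005 m and z of sample_tip in the frame of bay1 between -0.005 and 0.007 m and y of sample_band in the frame of bay1 between -0.006 and 0.006 m and x of sample_band in the frame of bay1 between -0.042 and -0.028 m) or (x of sample_tip in the frame of bay2 between 0.08 and 0.09 m and y of sample_tip in the frame of bay2 between -0.005 and 0.005 m and z of sample_tip in the frame of bay2 between -0.005 and 0.007 m and y of sample_band in the frame of bay2 between -0.006 and 0.006 m and x of sample_band in the frame of bay2 between -0.042 and -0.028 m)) and linear speed of sample below 0.01 m/s and distance of filed from where it was at the start of the episode below 0.01 m and distance of each of jar, bowl from where it was at the start of the episode below 0.03 m); the robot touches nothing.
It fails at once if the filed tile is moved by more than 10 mm (distance of filed from where it was at the start of the episode above 0.01 m).
It fails at once if the jar is moved by more than 30 mm (distance of jar from where it was at the start of the episode above 0.03 m).
It fails at once if the bowl is moved by more than 30 mm (distance of bowl from where it was at the start of the episode above 0.03 m).
It also fails if it takes over 54 s, if anything falls off the work surface, if the arm or the gripper's body presses on something with over 40 N, if the wrist force passes 120 N, or if a joint passes its speed limit or range.

## Working session

There is one attempt and no reset: what is moved stays moved. The work goes in short steps, Python scripts to look and compute and a shell command to move; the robot and the scene stay as the last step left them, time stands still between calls to the robot, and variables do not carry over. Pictures are saved under pics/ and viewed, about 8 in all and at most 12, crops included, and the job is handed in when it is done.

```bash
mkdir -p pics && ls && cat > h.py <<'E'
import numpy as np, cv2
from scipy.spatial.transform import Rotation as R
from plant import manip
def cam(n):
    c=manip.camera_model(n);return np.array(c["camera_matrix"],float),np.array(c["rvec"],float).reshape(3,1),np.array(c["tvec"],float).reshape(3,1)
def ray(c,px,z):
    K,r,t=c;M=cv2.Rodrigues(r)[0];d=M.T@np.linalg.inv(K)@np.array([px[0],px[1],1.]);o=(-M.T@t).ravel()
    return o+d*(z-o[2])/d[2]
def proj(c,P):
    return cv2.projectPoints(np.array(P,float).reshape(-1,1,3),c[1],c[2],c[0],None)[0].reshape(-1,2)
def q2R(q): return R.from_quat([q[1],q[2],q[3],q[0]]).as_matrix()
E
python3 - <<'E'
from h import *
s=manip.state();print(s["time"],s["tool_pos"],s["tool_rot"],s["contact_force"],s["gripper_width"]);print(q2R(s["tool_rot"]).round(3))
for n in ("scene","top"):
    cv2.imwrite(f"pics/{n}0.png",manip.grab_frame(n));c=cam(n)
    print(n,(-cv2.Rodrigues(c[1])[0].T@c[2]).ravel().round(3),c[0][0,0])
    for k,z in (("sample",.012),("sample_tip",.012),("sample_band",.012),("case",0),("bay0",.01),("bay1",.01),("bay2",.01),("filed",.01),("board",0),("jar",0),("bowl",0)):
        for d in manip.tip_of(n,k)[:3]:
            print(k,round(d["p"],2),np.round(d["centre"],1),ray(c,d["centre"],z).round(3))
E
```

```text
pics
0.0 [ 0.25514614 -0.56989421  0.25207736] [-6.71640982e-04  8.39194031e-01 -5.43831133e-01 -7.91876449e-04] [-0.32253174 -0.65959088 -0.84265117] 0.9975384115779251
[[ 0.408 -0.913 -0.001]
 [-0.913 -0.408  0.002]
 [-0.002 -0.    -1.   ]]
scene [ 1.177 -0.163  0.958] 406.61104071806267
sample 0.81 [180.5 163.1] [ 0.307 -0.18   0.012]
sample 0.72 [160.6 218.7] [ 0.501 -0.261  0.012]
sample 0.72 [124.1 170.8] [ 0.299 -0.352  0.012]
sample_tip 0.94 [143.1 232.1] [ 0.534 -0.312  0.012]
sample_tip 0.89 [193.9 155. ] [ 0.283 -0.134  0.012]
sample_tip 0.83 [112.4 181.6] [ 0.334 -0.388  0.012]
sample_band 0.88 [146.  160.5] [ 0.272 -0.283  0.012]
sample_band 0.78 [162.4 172.5] [ 0.333 -0.238  0.012]
sample_band 0.72 [176.7 201.1] [ 0.451 -0.21   0.012]
case 0.82 [285.9 244.7] [0.656 0.059 0.   ]
bay0 0.88 [251.9 233.1] [ 0.605 -0.024  0.01 ]
bay0 0.72 [313.2 221.9] [0.609 0.151 0.01 ]
bay0 0.6 [280.8 224.7] [0.597 0.061 0.01 ]
bay1 0.88 [251.9 233.1] [ 0.605 -0.024  0.01 ]
bay1 0.72 [313.2 221.9] [0.609 0.151 0.01 ]
bay1 0.6 [280.8 224.7] [0.597 0.061 0.01 ]
bay2 0.88 [251.9 233.1] [ 0.6
[... 818 characters left out ...]
3.1] [0.656 0.054 0.   ]
case 0.52 [105.5 187.4] [0.523 0.426 0.   ]
bay0 0.97 [202.  156.2] [0.614 0.153 0.01 ]
bay0 0.81 [265.  161.2] [ 0.602 -0.026  0.01 ]
bay0 0.72 [233.4 158.1] [0.61  0.064 0.01 ]
bay1 0.97 [202.  156.2] [0.614 0.153 0.01 ]
bay1 0.81 [265.  161.2] [ 0.602 -0.026  0.01 ]
bay1 0.72 [233.4 158.1] [0.61  0.064 0.01 ]
bay2 0.97 [202.  156.2] [0.614 0.153 0.01 ]
bay2 0.81 [265.  161.2] [ 0.602 -0.026  0.01 ]
bay2 0.72 [233.4 158.1] [0.61  0.064 0.01 ]
filed 0.69 [206.  151.5] [0.628 0.142 0.01 ]
board 0.87 [349.2 199.6] [ 0.496 -0.266  0.   ]
jar 0.78 [104.2 186.7] [0.525 0.43  0.   ]
bowl 0.66 [342.1 118.1] [ 0.734 -0.25   0.   ]
bowl 0.23 [239.  145.2] [0.65  0.049 0.   ]
```

View pics/scene0.png

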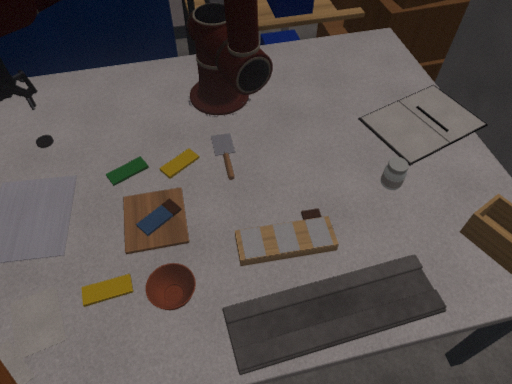

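View pics/top0.png

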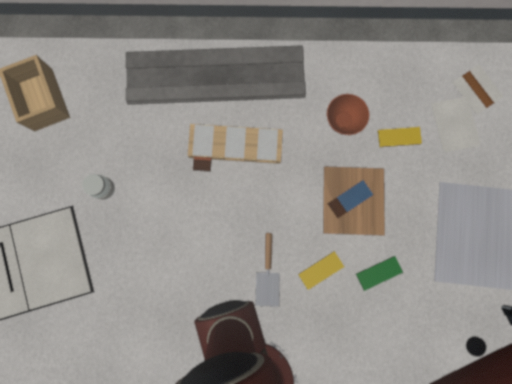

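Scene picture: the arm is at the top, and the case is at (286,240) with the filed tile's band at (312,214), which is the +y bay. Top picture:

- The blue tile with its dark band is on the board at (350,198), with the band at (338,207).
- Tiles that could be mistaken for it: yellow (321,270), yellow (399,137), green (379,273) and the filed one (202,165).
- I choose the blue one on the board at (350,198). The free bays are bay1 (233,158) and bay2 (265,161).

```bash
python3 - <<'E'
from h import *
c=cam("top");im=cv2.imread("pics/top0.png")
hsv=cv2.cvtColor(im,cv2.COLOR_BGR2HSV)
m=cv2.inRange(hsv,(100,90,50),(125,255,255));m[:,:310]=0;m[:,390:]=0;m[240:]=0;m[:160]=0
P=np.array([ray(c,(x,y),.022)[:2] for y,x in np.argwhere(m>0)]);r=cv2.minAreaRect((P*1000).astype(np.float32));print("blue part mm",r)
b=np.array([.458,-.216]);t=np.array([.522,-.316]);u=(t-b)/np.linalg.norm(t-b);print("yaw",np.degrees(np.arctan2(u[1],u[0])))
s=manip.state();Rt=q2R(s["tool_rot"]);g=np.r_[b+.017*u,.20]
print("g",g,"rel cm",(Rt.T@(g-s["tool_pos"])*100).round(2))
w=cam("wrist");Rc=cv2.Rodrigues(w[1])[0];o=(-Rc.T@w[2]).ravel();print("wristcam in tool",(Rt.T@(o-s["tool_pos"])).round(3),"fwd",(Rt.T@Rc[2]).round(3),w[0][0,0])
cv2.imwrite("pics/crop1.png",cv2.resize(im[155:245,310:410],None,fx=6,fy=6,interpolation=cv2.INTER_CUBIC))
E
```

```text
blue part mm ((504.60711669921875, -275.49169921875), (40.518428802490234, 81.37552642822266), 33.94344711303711)
yaw -57.38075692880717
g [ 0.46716391 -0.23031861  0.2       ] rel cm [-22.39 -33.23   5.33]
wristcam in tool [-0.001 -0.072 -0.12 ] fwd [-0.001  0.287  0.958] 268.4880185830842
```

View pics/crop1.png

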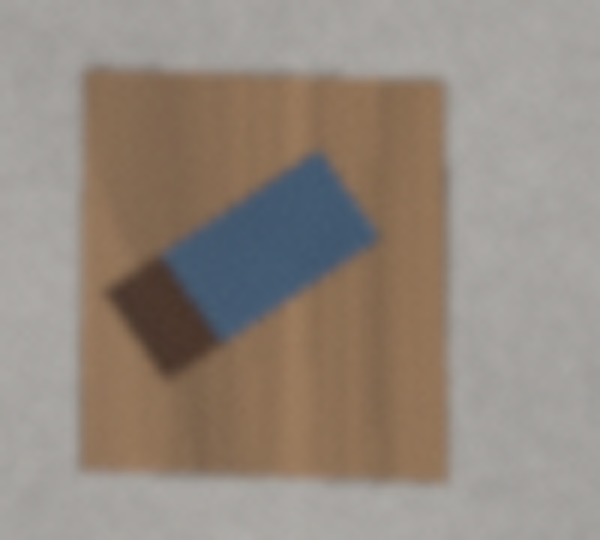

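The crop shows a blue tile with its dark band at the lower left, lying on the board. This is the right one, with yaw about -56°. I'm moving above the band.

```bash
python3 -m crank '[{"tx":-22.5,"ty":-33.8,"tz":4,"wz":-100,"jaw":1},{"tx":-22.5,"ty":-33.8,"tz":4,"wz":-100,"jaw":1},{"tx":-22.5,"ty":-33.8,"tz":4,"wz":-100,"jaw":1},{"tx":-22.5,"ty":-33.8,"tz":4,"wz":-100,"jaw":1},{"tx":-22.5,"ty":-33.8,"tz":4,"wz":-100,"jaw":1},{"tx":-22.5,"ty":-33.8,"tz":4,"wz":-100,"jaw":1},{"tx":-22.5,"ty":-33.8,"tz":4,"wz":-100,"jaw":1},{"tx":-22.5,"ty":-33.8,"tz":4,"wz":-100,"jaw":1}]'
python3 - <<'E'
from h import *
s=manip.state();Rt=q2R(s["tool_rot"]);print(Rt.round(3));yaw=np.degrees(np.arctan2(Rt[1,0],Rt[0,0]))
print(s["time"],yaw,"rel cm",(Rt.T@(np.array([.472,-.227,.2])-s["tool_pos"])*100).round(2),"wz",-(34-yaw))
E
```

```text
[[ 0.409 -0.913 -0.   ]
 [-0.913 -0.409  0.   ]
 [-0.    -0.    -1.   ]]
1.2 -65.88907678886153 rel cm [-22.49 -33.81   5.33] wz -99.88907678886153schema error: expected keys tx, ty, tz, wx, wy, wz, jaw
```

All keys are required in each row.

```bash
python3 -m crank '[{"tx":-22.5,"ty":-33.8,"tz":4,"wx":0,"wy":0,"wz":-100,"jaw":1},{"tx":-22.5,"ty":-33.8,"tz":4,"wx":0,"wy":0,"wz":-100,"jaw":1},{"tx":-22.5,"ty":-33.8,"tz":4,"wx":0,"wy":0,"wz":-100,"jaw":1},{"tx":-22.5,"ty":-33.8,"tz":4,"wx":0,"wy":0,"wz":-100,"jaw":1},{"tx":-22.5,"ty":-33.8,"tz":4,"wx":0,"wy":0,"wz":-100,"jaw":1},{"tx":-22.5,"ty":-33.8,"tz":4,"wx":0,"wy":0,"wz":-100,"jaw":1},{"tx":-22.5,"ty":-33.8,"tz":4,"wx":0,"wy":0,"wz":-100,"jaw":1},{"tx":-22.5,"ty":-33.8,"tz":4,"wx":0,"wy":0,"wz":-100,"jaw":1}]'
python3 - <<'E'
from h import *
s=manip.state();Rt=q2R(s["tool_rot"]);yaw=np.degrees(np.arctan2(Rt[1,0],Rt[0,0]))
print(s["time"],yaw,"rel cm",(Rt.T@(np.array([.472,-.227,.2])-s["tool_pos"])*100).round(2),"wz",-(34-yaw))
E
```

```text
time: 1.87
tool_pos: [0.433, -0.2881, 0.2208]
tool_rot: [0.0, 0.997, -0.072, 0.0]
contact_force: [-0.2, -0.6, -0.4]
gripper_width: 1.005
1.8667 -8.25671228704598 rel cm [ 2.98 -6.6   2.08] wz -42.25671228704598
```

```bash
python3 -m crank '[{"tx":3,"ty":-6.6,"tz":2,"wx":0,"wy":0,"wz":-42.2,"jaw":1},{"tx":3,"ty":-6.6,"tz":2,"wx":0,"wy":0,"wz":-42.2,"jaw":1},{"tx":3,"ty":-6.6,"tz":2,"wx":0,"wy":0,"wz":-42.2,"jaw":1},{"tx":3,"ty":-6.6,"tz":2,"wx":0,"wy":0,"wz":-42.2,"jaw":1},{"tx":3,"ty":-6.6,"tz":2,"wx":0,"wy":0,"wz":-42.2,"jaw":1},{"tx":3,"ty":-6.6,"tz":2,"wx":0,"wy":0,"wz":-42.2,"jaw":1},{"tx":3,"ty":-6.6,"tz":2,"wx":0,"wy":0,"wz":-42.2,"jaw":1},{"tx":3,"ty":-6.6,"tz":2,"wx":0,"wy":0,"wz":-42.2,"jaw":1}]'
python3 - <<'E'
from h import *
s=manip.state();c=cam("wrist");im=manip.grab_frame("wrist");Rt=q2R(s["tool_rot"]);print("toolx yaw",np.degrees(np.arctan2(Rt[1,0],Rt[0,0])))
best=manip.silhouettes("wrist","sample")
for d in best: print(d["p"],d["rect"])
for k in ("sample_tip","sample_band"):
    for d in manip.tip_of("wrist",k)[:2]: print(k,d["p"],d["centre"],ray(c,d["centre"],.012).round(4))
m=best[0]["region"].astype(np.uint8)
ct=max(cv2.findContours(m,cv2.RETR_EXTERNAL,cv2.CHAIN_APPROX_NONE)[0],key=cv2.contourArea)[:,0]
P=np.array([ray(c,p,.022)[:2] for p in ct]);print(cv2.minAreaRect((P*1000).astype(np.float32)))
o=im.copy();cv2.polylines(o,[ct.reshape(-1,1,2)],True,(0,255,255),1)
cv2.imwrite("pics/w1.png",o)
E
```

```text
time: 2.53
tool_pos: [0.4718, -0.2291, 0.2007]
tool_rot: [0.0, 0.958, 0.288, 0.0]
contact_force: [0.1, 0.1, -0.0]
gripper_width: 1.0
toolx yaw 33.44352872248384
0.6 [231.0, 155.9, 46.8, 96.3]
0.6 [304.3, 310.0, 31.8, 21.0]
0.57 [48.7, 113.6, 49.7, 105.9]
0.44 [149.3, 109.6, 199.9, 187.3]
sample_tip 0.89 [81.2, 211.5] [ 0.3209 -0.3878  0.012 ]
sample_tip 0.84 [252.6, 246.1] [ 0.5235 -0.3112  0.012 ]
sample_band 0.91 [80.2, 115.6] [ 0.2745 -0.2814  0.012 ]
sample_band 0.73 [253.0, 157.3] [ 0.4605 -0.2147  0.012 ]
((494.4731140136719, -263.30328369140625), (51.92894744873047, 122.97615051269531), 33.42961883544922)
```

View pics/w1.png

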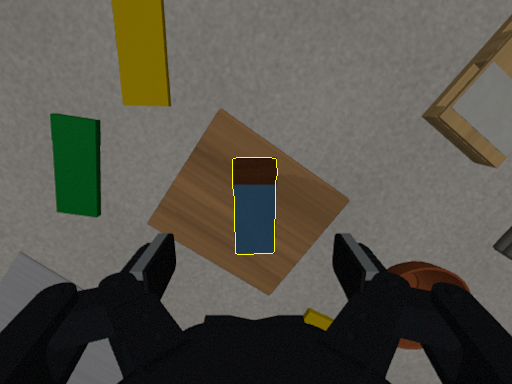

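The wrist view shows the blue tile outlined at (255,205) with its band on top at (255,170). It's centred between the jaws and aligned within 0.1°, so I'm descending.

```bash
python3 -c "
from plant import manip;print(manip.tips_ahead)"; python3 -m crank '[{"tx":0,"ty":-0.2,"tz":4,"wx":0,"wy":0,"wz":0,"jaw":0.6},{"tx":0,"ty":-0.2,"tz":8,"wx":0,"wy":0,"wz":0,"jaw":0.5},{"tx":0,"ty":-0.2,"tz":12,"wx":0,"wy":0,"wz":0,"jaw":0.5},{"tx":0,"ty":-0.2,"tz":15,"wx":0,"wy":0,"wz":0,"jaw":0.5},{"tx":0,"ty":-0.2,"tz":16.2,"wx":0,"wy":0,"wz":0,"jaw":0.5},{"tx":0,"ty":-0.2,"tz":16.8,"wx":0,"wy":0,"wz":0,"jaw":0.5},{"tx":0,"ty":-0.2,"tz":16.8,"wx":0,"wy":0,"wz":0,"jaw":0.5},{"tx":0,"ty":-0.2,"tz":16.8,"wx":0,"wy":0,"wz":0,"jaw":0.5}]'
```

```text
0.022
time: 3.4
tool_pos: [0.472, -0.2284, 0.0345]
tool_rot: [0.001, 0.957, 0.289, 0.001]
contact_force: [0.8, -0.5, -0.3]
gripper_width: 0.747
```

```bash
python3 -m crank '[{"tx":0,"ty":0,"tz":0.1,"wx":0,"wy":0,"wz":0,"jaw":0.5},{"tx":0,"ty":0,"tz":0.1,"wx":0,"wy":0,"wz":0,"jaw":0.1},{"tx":0,"ty":0,"tz":0.1,"wx":0,"wy":0,"wz":0,"jaw":-0.2},{"tx":0,"ty":0,"tz":0.1,"wx":0,"wy":0,"wz":0,"jaw":-0.5},{"tx":0,"ty":0,"tz":0.1,"wx":0,"wy":0,"wz":0,"jaw":-1},{"tx":0,"ty":0,"tz":0.1,"wx":0,"wy":0,"wz":0,"jaw":-1},{"tx":0,"ty":0,"tz":0.1,"wx":0,"wy":0,"wz":0,"jaw":-1},{"tx":0,"ty":0,"tz":0.1,"wx":0,"wy":0,"wz":0,"jaw":-1}]'
```

```text
time: 4.07
tool_pos: [0.4724, -0.2285, 0.0342]
tool_rot: [0.002, 0.957, 0.289, 0.001]
contact_force: [-1.0, 0.9, 6.5]
gripper_width: 0.558
```

```bash
python3 -m crank '[{"tx":0,"ty":0,"tz":0,"wx":0,"wy":0,"wz":0,"jaw":-1},{"tx":0,"ty":0,"tz":-1,"wx":0,"wy":0,"wz":0,"jaw":-1},{"tx":0,"ty":0,"tz":-4,"wx":0,"wy":0,"wz":0,"jaw":-1},{"tx":0,"ty":0,"tz":-7,"wx":0,"wy":0,"wz":0,"jaw":-1},{"tx":0,"ty":0,"tz":-10,"wx":0,"wy":0,"wz":0,"jaw":-1},{"tx":0,"ty":0,"tz":-10,"wx":0,"wy":0,"wz":0,"jaw":-1},{"tx":0,"ty":0,"tz":-10,"wx":0,"wy":0,"wz":0,"jaw":-1}]'
python3 - <<'E'
from h import *
s=manip.state();print(s["tool_pos"],s["gripper_width"]);c=cam("wrist");o=manip.grab_frame("wrist");Rt=q2R(s["tool_rot"])
t=np.array(s["tool_pos"])
# predicted tile bottom outline: band end 17mm behind TCP along tool y, bottom 22mm below TCP
for dz in (.012,.022):
    q=[t+Rt@np.array([x,y,dz]) for x,y in((-.025,-.017),(.025,-.017),(.025,.103),(-.025,.103))]
    cv2.polylines(o,[np.int32(proj(c,q)).reshape(-1,1,2)],True,(0,255,255) if dz>.02 else (255,0,255),1)
cv2.imwrite("pics/w2.png",o)
E
```

```text
time: 4.65
tool_pos: [0.4719, -0.2282, 0.1346]
tool_rot: [0.002, 0.957, 0.289, 0.002]
contact_force: [0.5, 0.7, -1.7]
gripper_width: 0.562
[ 0.47192578 -0.22824132  0.13463214] 0.56244288559475
```

View pics/w2.png

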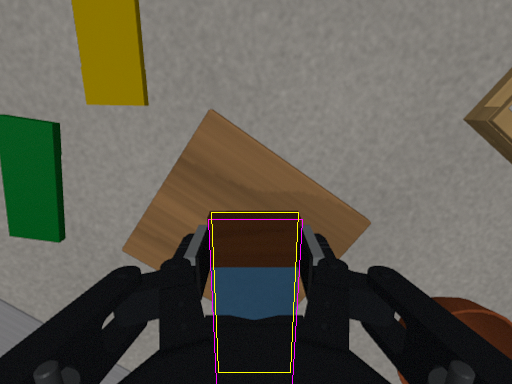

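The wrist view shows the tile held square between the pads: band at (255,240), blue part at (255,290), matching the predicted outline within about 1 mm. Next I move over the case, so the wrist camera sees it clear of the gripper.

```bash
python3 -m crank '[{"tx":0,"ty":0,"tz":-4,"wx":0,"wy":0,"wz":0,"jaw":-1},{"tx":37.7,"ty":-8.4,"tz":-11.5,"wx":0,"wy":0,"wz":-53.6,"jaw":-1},{"tx":37.7,"ty":-8.4,"tz":-11.5,"wx":0,"wy":0,"wz":-53.6,"jaw":-1},{"tx":37.7,"ty":-8.4,"tz":-11.5,"wx":0,"wy":0,"wz":-53.6,"jaw":-1},{"tx":37.7,"ty":-8.4,"tz":-11.5,"wx":0,"wy":0,"wz":-53.6,"jaw":-1},{"tx":37.7,"ty":-8.4,"tz":-11.5,"wx":0,"wy":0,"wz":-53.6,"jaw":-1},{"tx":37.7,"ty":-8.4,"tz":-11.5,"wx":0,"wy":0,"wz":-53.6,"jaw":-1},{"tx":37.7,"ty":-8.4,"tz":-11.5,"wx":0,"wy":0,"wz":-53.6,"jaw":-1}]'
python3 - <<'E'
from h import *
s=manip.state();Rt=q2R(s["tool_rot"]);yaw=np.degrees(np.arctan2(Rt[1,0],Rt[0,0]))
print(s["time"],yaw,"rel cm",(Rt.T@(np.array([.74,.05,.25])-s["tool_pos"])*100).round(2),"wz",-(87-yaw))
E
```

```text
time: 5.37
tool_pos: [0.6688, -0.019, 0.2245]
tool_rot: [-0.002, 0.743, 0.67, -0.002]
contact_force: [0.5, -0.3, -0.5]
gripper_width: 0.561
5.3667 84.10575064207018 rel cm [ 7.59  6.36 -2.59] wz -2.894249357929823
```

```bash
python3 -m crank '[{"tx":7.6,"ty":6.4,"tz":-2.5,"wx":0,"wy":0,"wz":-2.9,"jaw":-1},{"tx":7.6,"ty":6.4,"tz":-2.5,"wx":0,"wy":0,"wz":-2.9,"jaw":-1},{"tx":7.6,"ty":6.4,"tz":-2.5,"wx":0,"wy":0,"wz":-2.9,"jaw":-1},{"tx":7.6,"ty":6.4,"tz":-2.5,"wx":0,"wy":0,"wz":-2.9,"jaw":-1},{"tx":7.6,"ty":6.4,"tz":-2.5,"wx":0,"wy":0,"wz":-2.9,"jaw":-1},{"tx":7.6,"ty":6.4,"tz":-2.5,"wx":0,"wy":0,"wz":-2.9,"jaw":-1},{"tx":7.6,"ty":6.4,"tz":-2.5,"wx":0,"wy":0,"wz":-2.9,"jaw":-1}]'
python3 - <<'E'
from h import *
s=manip.state();c=cam("wrist");im=manip.grab_frame("wrist")
cv2.imwrite("pics/w3.png",im)
for k,z in (("bay0",.01),("filed",.01),("case",0)):
    for d in manip.tip_of("wrist",k)[:3]: print(k,d["p"],d["centre"],ray(c,d["centre"],z).round(4))
np.savez("w3.npz",K=c[0],r=c[1],t=c[2])
ds=manip.silhouettes("wrist","case");print([(d["p"],d["rect"]) for d in ds])
m=ds[0]["region"].astype(np.uint8);ct=max(cv2.findContours(m,cv2.RETR_EXTERNAL,cv2.CHAIN_APPROX_NONE)[0],key=cv2.contourArea)[:,0]
P=np.array([ray(c,p,.032)[:2] for p in ct]);print(cv2.minAreaRect((P*1000).astype(np.float32)))
E
```

```text
time: 5.95
tool_pos: [0.7396, 0.0466, 0.2502]
tool_rot: [-0.001, 0.728, 0.686, -0.001]
contact_force: [0.1, 0.1, -1.3]
gripper_width: 0.563
bay0 0.79 [257.8, 53.9] [0.6031 0.0606 0.01  ]
bay0 0.62 [186.6, 58.1] [ 0.6026 -0.0267  0.01  ]
case 0.56 [258.0, 94.2] [0.6492 0.0585 0.    ]
[(0.71, [144.8, 51.7, 229.4, 83.0])]
((650.544921875, 58.90930938720703), (263.1650085449219, 93.46887969970703), 87.1056137084961)
```

View pics/w3.png

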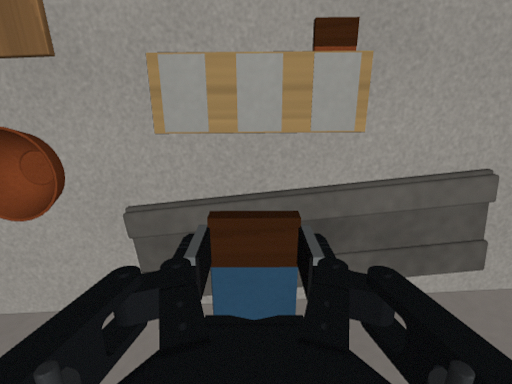

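The wrist view shows the case roof spanning columns 148–372 and rows 52–133. The filed band is at (335,32), the +y bay. The mouths of the free bays are at about (258,54) and (187,56). I'll refine the fit from the white strips.

```bash
python3 - <<'E'
from h import *
z=np.load("w3.npz");c=(z["K"],z["r"],z["t"]);im=cv2.imread("pics/w3.png")
hsv=cv2.cvtColor(im,cv2.COLOR_BGR2HSV)
roi=np.zeros((384,512),np.uint8);roi[50:136,146:374]=255
wood=cv2.inRange(hsv,(12,60,60),(30,255,255))&roi
P=np.array([ray(c,(x,y),.032)[:2] for y,x in np.argwhere(wood>0)])
# rotate to case yaw; y-intervals of wood columns
a=np.radians(-2.9);Rm=np.array([[np.cos(a),-np.sin(a)],[np.sin(a),np.cos(a)]])
Q=(P-[.6505,.0589])@Rm*1000
q=Q[(abs(Q[:,0])<30)]
h,e=np.histogram(q[:,1],bins=np.arange(-140,141,1.))
on=h>0.5*np.percentile(h,95);print("wood y edges",e[:-1][np.diff(np.r_[0,on.astype(int)])!=0])
# yaw from strips' back edge & case edges
for y0 in(-120,-80):pass
g=np.argwhere(wood>0)
ct=np.vstack([k[:,0] for k in cv2.findContours(wood,cv2.RETR_EXTERNAL,cv2.CHAIN_APPROX_NONE)[0]])
C=(np.array([ray(c,p,.032)[:2] for p in ct])-[.6505,.0589])@Rm*1000
for nm,sel in(("front",C[:,0]<-40),("back",C[:,0]>40)):
    p=np.polyfit(C[sel,1],C[sel,0],1);print(nm,p.round(4))
s=manip.state();print(s["tool_pos"],s["tool_rot"])
E
```

```text
wood y edges [-130. -117.  -63.  -27.   27.   63.  117.  131.]
front [  0.     -45.9124]
back [3.00000e-04 4.44687e+01]
[0.74046922 0.0469686  0.2522365 ] [-5.59018977e-05  7.27858597e-01  6.85727244e-01 -7.83945944e-05]
```

The case fit is clean, with strip edges symmetric to 0.5 mm: centre (0.6505, 0.0589), yaw -2.9°. That puts bay2's mouth at (0.600, -0.029) and bay1's at (0.605, 0.061). I'll try bay2 first because it's farther from the filed tile, starting from a stand-off in front of it.

```bash
cat > rel.py <<'E'
import sys
from h import *
X=np.array([np.cos(np.radians(2.9)),-np.sin(np.radians(2.9)),0]);Y=np.array([-X[1],X[0],0]);C=np.array([.6505,.0589,0])
bay,tip,z=int(sys.argv[1]),float(sys.argv[2])/1000,float(sys.argv[3])
S=[]
for _ in range(3): manip.grab_frame("wrist");S.append(manip.state())
p=np.mean([s["tool_pos"] for s in S],0);q=np.mean([s["tool_rot"] for s in S],0);Rt=q2R(q/np.linalg.norm(q))
yaw=np.degrees(np.arctan2(Rt[1,0],Rt[0,0]))
m=C-.046*X+.09*(1-bay)*Y
g=m+X*(tip-.103)+[0,0,z]
print("t",S[-1]["time"],"pos",p.round(4),"tiltzax",Rt[:,2].round(4),"tip in bay mm",((p-m)@X*1000+103).round(1),"lat",((p-m)@Y*1000).round(1))
print("rel cm",(Rt.T@(g-p)*100).round(2),"wz",round(yaw-87.1,2),"F",np.mean([s["contact_force"] for s in S],0).round(1),"w",S[-1]["gripper_width"])
E
python3 -m crank '[{"tx":-8.5,"ty":-25.3,"tz":10.1,"wx":0,"wy":0,"wz":-0.5,"jaw":-1},{"tx":-8.5,"ty":-25.3,"tz":10.1,"wx":0,"wy":0,"wz":-0.5,"jaw":-1},{"tx":-8.5,"ty":-25.3,"tz":10.1,"wx":0,"wy":0,"wz":-0.5,"jaw":-1},{"tx":-8.5,"ty":-25.3,"tz":10.1,"wx":0,"wy":0,"wz":-0.5,"jaw":-1},{"tx":-8.5,"ty":-25.3,"tz":10.1,"wx":0,"wy":0,"wz":-0.5,"jaw":-1},{"tx":-8.5,"ty":-25.3,"tz":10.1,"wx":0,"wy":0,"wz":-0.5,"jaw":-1},{"tx":-8.5,"ty":-25.3,"tz":10.1,"wx":0,"wy":0,"wz":-0.5,"jaw":-1},{"tx":-8.5,"ty":-25.3,"tz":10.1,"wx":0,"wy":0,"wz":-0.5,"jaw":-1}]'; python3 rel.py 2 -15 .0348
```

```text
time: 6.87
tool_pos: [0.4742, -0.0222, 0.1444]
tool_rot: [-0.005, 0.725, 0.689, -0.004]
contact_force: [-1.3, 0.1, -2.5]
gripper_width: 0.56
t 7.0167 pos [ 0.481  -0.0225  0.1497] tiltzax [-2.1e-03  4.0e-04 -1.0e+00] tip in bay mm -16.2 lat 0.1
rel cm [-1.000e-02  1.400e-01  1.149e+01] wz -0.04 F [ 0.6 -0.2 -0.4] w 0.5608078231587104
```

```bash
python3 -m crank '[{"tx":0,"ty":0.1,"tz":4,"wx":0,"wy":0,"wz":0,"jaw":-1},{"tx":0,"ty":0.1,"tz":8,"wx":0,"wy":0,"wz":0,"jaw":-1},{"tx":0,"ty":0.1,"tz":11,"wx":0,"wy":0,"wz":0,"jaw":-1},{"tx":0,"ty":0.1,"tz":11.5,"wx":0,"wy":0,"wz":0,"jaw":-1},{"tx":0,"ty":0.1,"tz":11.5,"wx":0,"wy":0,"wz":0,"jaw":-1},{"tx":0,"ty":0.1,"tz":11.5,"wx":0,"wy":0,"wz":0,"jaw":-1}]'; python3 rel.py 2 10 .0348
python3 - <<'E'
from h import *
im=manip.grab_frame("scene");cv2.imwrite("pics/s2.png",cv2.resize(im[170:280,190:350],None,fx=5,fy=5,interpolation=cv2.INTER_CUBIC))
E
```

```text
time: 7.52
tool_pos: [0.4867, -0.0227, 0.0383]
tool_rot: [0.001, 0.724, 0.689, 0.001]
contact_force: [0.6, 0.0, -0.6]
gripper_width: 0.561
t 7.6667 pos [ 0.4872 -0.0228  0.0393] tiltzax [ 0.0055 -0.0011 -1.    ] tip in bay mm -10.0 lat 0.1
rel cm [-0.01  1.99  0.46] wz 0.05 F [-0.2  0.1 -1.2] w 0.5631408967669937
```

View pics/s2.png

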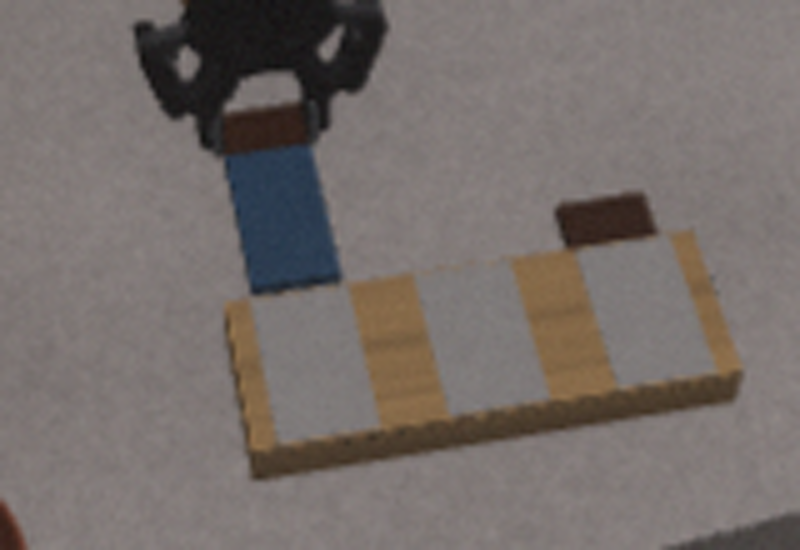

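The view shows the tile lined up with the left-hand (bay2) strip, its plain end near the mouth at (295,290). Next I lower to height and check that it has settled.

```bash
python3 -m crank '[{"tx":0,"ty":0,"tz":0.4,"wx":0,"wy":0,"wz":0,"jaw":-1},{"tx":0,"ty":0,"tz":0.4,"wx":0,"wy":0,"wz":0,"jaw":-1},{"tx":0,"ty":0,"tz":0.4,"wx":0,"wy":0,"wz":0,"jaw":-1}]'; python3 rel.py 2 10 .0348; python3 -c "
from plant import manip;print(manip.state()['joint_pos'])"
```

```text
time: 7.97
tool_pos: [0.4843, -0.0224, 0.0324]
tool_rot: [0.0, 0.725, 0.689, 0.0]
contact_force: [-0.1, -0.6, -1.8]
gripper_width: 0.56
t 8.1167 pos [ 0.4843 -0.0224  0.0323] tiltzax [ 0. -0. -1.] tip in bay mm -12.9 lat 0.4
rel cm [-0.04  2.29 -0.25] wz 0.04 F [-0.  -0.1 -0.9] w 0.5577322747809778
[-1.99892700e-01 -2.74995308e-02  2.09443320e+00  1.82591982e-05
  1.07465725e+00 -1.72072066e+00]
```

```bash
python3 -m crank '[{"tx":-0.03,"ty":0,"tz":-0.25,"wx":0,"wy":0,"wz":0,"jaw":-1},{"tx":-0.03,"ty":0,"tz":-0.25,"wx":0,"wy":0,"wz":0,"jaw":-1},{"tx":-0.03,"ty":0.7,"tz":-0.25,"wx":0,"wy":0,"wz":0,"jaw":-1},{"tx":-0.03,"ty":1.4,"tz":-0.25,"wx":0,"wy":0,"wz":0,"jaw":-1},{"tx":-0.03,"ty":2,"tz":-0.25,"wx":0,"wy":0,"wz":0,"jaw":-1},{"tx":-0.03,"ty":2.5,"tz":-0.25,"wx":0,"wy":0,"wz":0,"jaw":-1},{"tx":-0.03,"ty":2.5,"tz":-0.25,"wx":0,"wy":0,"wz":0,"jaw":-1}]'; python3 rel.py 2 44 .0348
```

```text
time: 8.7
tool_pos: [0.5108, -0.0241, 0.0351]
tool_rot: [0.0, 0.725, 0.689, 0.0]
contact_force: [1.2, -0.1, -0.3]
gripper_width: 0.562
t 8.85 pos [ 0.5096 -0.024   0.0346] tiltzax [-3.e-04  1.e-04 -1.e+00] tip in bay mm 12.4 lat 0.1
rel cm [-0.01  3.16 -0.02] wz 0.05 F [ 0.1  0.4 -1.4] w 0.5606630261608664
```

The tile is 12 mm into the bay with no side force. I'm pushing on past 52 mm, where the stub would stop it.

```bash
python3 -m crank '[{"tx":0,"ty":0.8,"tz":0,"wx":0,"wy":0,"wz":0,"jaw":-1},{"tx":0,"ty":1.6,"tz":0,"wx":0,"wy":0,"wz":0,"jaw":-1},{"tx":0,"ty":2.4,"tz":0,"wx":0,"wy":0,"wz":0,"jaw":-1},{"tx":0,"ty":3.1,"tz":0,"wx":0,"wy":0,"wz":0,"jaw":-1},{"tx":0,"ty":3.6,"tz":0,"wx":0,"wy":0,"wz":0,"jaw":-1},{"tx":0,"ty":3.9,"tz":0,"wx":0,"wy":0,"wz":0,"jaw":-1},{"tx":0,"ty":4.2,"tz":0,"wx":0,"wy":0,"wz":0,"jaw":-1},{"tx":0,"ty":4.4,"tz":0,"wx":0,"wy":0,"wz":0,"jaw":-1}]'; python3 rel.py 2 78 .0348
```

```text
time: 9.52
tool_pos: [0.5535, -0.0261, 0.0346]
tool_rot: [-0.0, 0.725, 0.689, -0.0]
contact_force: [-0.0, -0.0, -1.9]
gripper_width: 0.559
t 9.6667 pos [ 0.5534 -0.0262  0.0347] tiltzax [-1.e-04  0.e+00 -1.e+00] tip in bay mm 56.3 lat 0.1
rel cm [-0.02  2.17 -0.01] wz 0.04 F [ 0.2  0.1 -0.9] w 0.5654027467725196
```

```bash
python3 -m crank '[{"tx":-0.02,"ty":0.4,"tz":0,"wx":0,"wy":0,"wz":0,"jaw":-1},{"tx":-0.02,"ty":0.8,"tz":0,"wx":0,"wy":0,"wz":0,"jaw":-1},{"tx":-0.02,"ty":1.2,"tz":0,"wx":0,"wy":0,"wz":0,"jaw":-1},{"tx":-0.02,"ty":1.6,"tz":0,"wx":0,"wy":0,"wz":0,"jaw":-1},{"tx":-0.02,"ty":2,"tz":0,"wx":0,"wy":0,"wz":0,"jaw":-1},{"tx":-0.02,"ty":2,"tz":0,"wx":0,"wy":0,"wz":0,"jaw":-1}]'; python3 rel.py 2 84 .0348
```

```text
time: 10.17
tool_pos: [0.5742, -0.0275, 0.035]
tool_rot: [0.0, 0.725, 0.689, 0.0]
contact_force: [-0.3, -0.4, -2.4]
gripper_width: 0.563
t 10.3167 pos [ 0.5734 -0.0274  0.0347] tiltzax [-1.e-04  0.e+00 -1.e+00] tip in bay mm 76.4 lat -0.1
rel cm [ 0.    0.76 -0.01] wz 0.04 F [-0.6  0.4 -1.1] w 0.5638205723975609
```

There's no stub in bay2. I'm creeping to the back wall and watching the force.

```bash
python3 -m crank '[{"tx":0,"ty":0.3,"tz":0,"wx":0,"wy":0,"wz":0,"jaw":-1},{"tx":0,"ty":0.6,"tz":0,"wx":0,"wy":0,"wz":0,"jaw":-1},{"tx":0,"ty":0.7,"tz":0,"wx":0,"wy":0,"wz":0,"jaw":-1},{"tx":0,"ty":0.7,"tz":0,"wx":0,"wy":0,"wz":0,"jaw":-1}]'; python3 rel.py 2 84 .0348;  python3 -m crank '[{"tx":0,"ty":0.15,"tz":0,"wx":0,"wy":0,"wz":0,"jaw":-1},{"tx":0,"ty":0.15,"tz":0,"wx":0,"wy":0,"wz":0,"jaw":-1}]'
```

```text
time: 10.65
tool_pos: [0.5806, -0.0278, 0.0349]
tool_rot: [0.0, 0.725, 0.689, 0.0]
contact_force: [0.3, 0.3, -0.1]
gripper_width: 0.562
t 10.8 pos [ 0.5802 -0.0277  0.0347] tiltzax [-0.  0. -1.] tip in bay mm 83.2 lat -0.0
rel cm [ 0.    0.08 -0.01] wz 0.04 F [ 0.4  0.  -1.5] w 0.5558919798305396
time: 10.97
tool_pos: [0.581, -0.0276, 0.0343]
tool_rot: [-0.001, 0.725, 0.689, -0.001]
contact_force: [-2.2, 0.9, -1.6]
gripper_width: 0.565
```

Light contact is starting (-2 N along x), so I press a little more.

```bash
python3 -m crank '[{"tx":0,"ty":0.1,"tz":0,"wx":0,"wy":0,"wz":0,"jaw":-1},{"tx":0,"ty":0.1,"tz":0,"wx":0,"wy":0,"wz":0,"jaw":-1},{"tx":0,"ty":0.15,"tz":0,"wx":0,"wy":0,"wz":0,"jaw":-1},{"tx":0,"ty":0.15,"tz":0,"wx":0,"wy":0,"wz":0,"jaw":-1}]'; python3 rel.py 2 84 .0348
```

```text
time: 11.3
tool_pos: [0.5811, -0.0276, 0.0336]
tool_rot: [-0.002, 0.725, 0.689, -0.002]
contact_force: [-7.3, 0.0, -0.7]
gripper_width: 0.565
t 11.45 pos [ 0.581  -0.0276  0.0336] tiltzax [-5.5e-03  7.0e-04 -1.0e+00] tip in bay mm 84.0 lat 0.1
rel cm [-0.01 -0.   -0.12] wz 0.03 F [-6.5  0.5 -0. ] w 0.5646260547791783
```

It's firmly against the back wall: tip at 84.0 mm, pushback 6.5 N. I lower 1 mm, open a little and rise.

```bash
python3 -m crank '[{"tx":0,"ty":0,"tz":0.1,"wx":0,"wy":0,"wz":0,"jaw":-1},{"tx":0,"ty":0,"tz":0.1,"wx":0,"wy":0,"wz":0,"jaw":0.2},{"tx":0,"ty":0,"tz":0.1,"wx":0,"wy":0,"wz":0,"jaw":0.4},{"tx":0,"ty":0,"tz":0.1,"wx":0,"wy":0,"wz":0,"jaw":0.5},{"tx":0,"ty":0,"tz":0.1,"wx":0,"wy":0,"wz":0,"jaw":0.5},{"tx":0,"ty":0,"tz":0.1,"wx":0,"wy":0,"wz":0,"jaw":0.5}]' && python3 -m crank '[{"tx":0,"ty":0,"tz":-1,"wx":0,"wy":0,"wz":0,"jaw":0.5},{"tx":0,"ty":0,"tz":-2,"wx":0,"wy":0,"wz":0,"jaw":0.5},{"tx":0,"ty":0,"tz":-4,"wx":0,"wy":0,"wz":0,"jaw":0.5},{"tx":0,"ty":-4,"tz":-8,"wx":0,"wy":0,"wz":0,"jaw":0.5},{"tx":0,"ty":-8,"tz":-12,"wx":0,"wy":0,"wz":0,"jaw":0.5},{"tx":0,"ty":-12,"tz":-15,"wx":0,"wy":0,"wz":0,"jaw":0.5},{"tx":0,"ty":-15,"tz":-16,"wx":0,"wy":0,"wz":0,"jaw":0.5},{"tx":0,"ty":-15,"tz":-16,"wx":0,"wy":0,"wz":0,"jaw":0.5}]'
python3 - <<'E'
from h import *
im=manip.grab_frame("scene");c=cam("scene")
X=np.array([.9987,-.0506,0]);Y=np.array([.0506,.9987,0]);m=np.array([.6505,.0589,0])-.046*X-.09*Y
for d in manip.tip_of("scene","sample_band")[:4]:
    w=ray(c,d["centre"],.01)-m;print(d["p"],d["centre"],"bay2 frame mm",(w@X*1000).round(1),(w@Y*1000).round(1))
o=cv2.resize(im[170:280,190:350],None,fx=5,fy=5,interpolation=cv2.INTER_CUBIC)
for h in (m,m+.18*Y):  # expected top outline of 36 mm stick-out, for both tiles
    q=proj(c,[h+X*a+Y*b+[0,0,.02] for a,b in((0,-.025),(-.036,-.025),(-.036,.025),(0,.025))])
    cv2.polylines(o,[np.int32((q-[190,170]+.5)*5).reshape(-1,1,2)],False,(0,255,255),1)
cv2.imwrite("pics/s3.png",o)
E
```

```text
time: 11.95
tool_pos: [0.5839, -0.028, 0.0343]
tool_rot: [0.001, 0.725, 0.689, 0.0]
contact_force: [-1.0, 0.6, 0.9]
gripper_width: 0.748
time: 12.62
tool_pos: [0.4324, -0.0203, 0.1975]
tool_rot: [0.002, 0.724, 0.689, 0.001]
contact_force: [0.9, -0.1, -0.0]
gripper_width: 0.754
0.87 [145.2, 162.3] bay2 frame mm -309.8 -273.7
0.86 [83.8, 296.0] bay2 frame mm 107.8 -435.2
0.8 [164.0, 172.9] bay2 frame mm -255.6 -218.6
0.6 [249.8, 218.5] bay2 frame mm -43.2 8.4
```

View pics/s3.png

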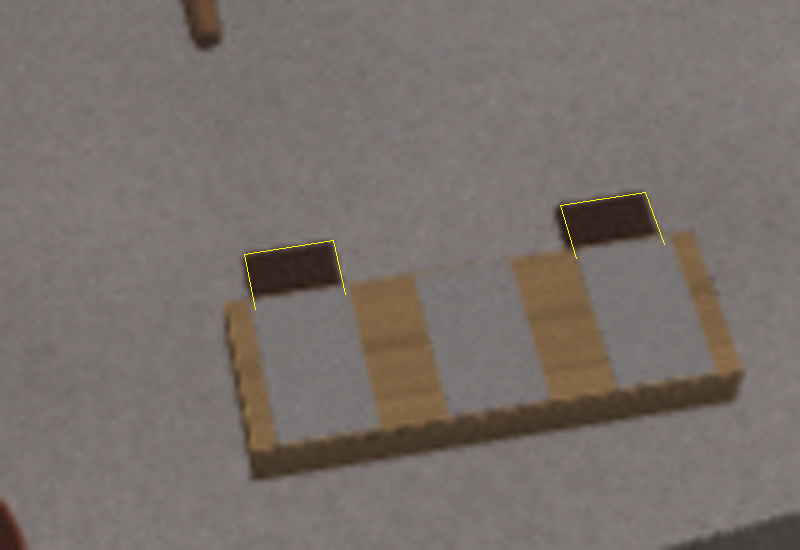

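The view shows the blue tile's band at (292,268), sticking out just as far as the filed one at (605,220). Both match the predicted 36 mm outlines, and the gripper is clear. I'm handing in.

```bash
python3 -c "
from plant import manip;print(manip.job_done(), manip.state()['time'])"
```

```text
the job is handed in; nothing more can be done
the job is handed in; nothing more can be done
```

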